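# Pin the brace and draw it hand-tight with its turnbuckle

## Robot

A 7-joint arm with a two-finger parallel gripper is mounted at the origin on the work surface. World frame = base frame: x ahead of the robot, y to its left, z up, the work surface at z = 0. Lengths are in mm, angles in rad, forces in N, time in s.
With the tool pointing down it reaches from about 400 to 875 mm from the base axis. Payload 4.4 kg.
Tool frame: the origin (TCP) lies midway between the tips of the shut fingers; the grasp point (between the pads) lies 19 mm behind it; x points along the fingers, z is the direction in which the jaws open and shut, and the axes are right-handed (so a half turn about x gives the same grasp; the last joint's range is limited). The gripper opens to 85 mm and grips with 20 to 120 N. Pads are 22 mm wide; open, the fingers measure 114 mm over their backs; the gripper's body (76 mm by 85 mm) begins 54 mm behind the grasp point. The pads swing forward as they close: fully open they stand 13 mm farther back than shut.
Start: joints at [1.223, 0.628, 0.038, 1.517, -0.027, 0.996, -0.02], TCP at [180.783, -624.368, 231.313] pointing down, gripper open.
Joint ranges: [-3.06, 3.06], [-0.37, 2.12], [-1.25, 1.32], [0.18, 2.47], [-1.1, 4.24], [0.23, 1.98], [-2.94, 2.94]. Speed limits (rad/s): [2.57, 2.57, 3.14, 3.14, 3.14, 3.14, 3.14].

## Interface

Orientations are given as [roll, pitch, yaw] about the fixed x, y, z axes, in that order (R = Rz(yaw) Ry(pitch) Rx(roll)).
In Python, from cell import ctrl gives the robot as it stands. The module is installed in compiled form; this text tells all that it offers.
- The arm moves only by the tool servo_tool, never from a script. Its argument "rows" is a list of rows, each an object of numbers: "dx", "dy", "dz": the shift along the tool's x, y, z in units of 750 mm (1.0 is 750 mm); "wx", "wy", "wz": the turn, a rotation vector about the tool's x, y, z in units of 6 degrees (1.0 is 6 degrees); "fingers": the closure, from 0 (fully open) to 1 (shut). In form: [{"dx": .., "dy": .., "dz": .., "wx": .., "wy": .., "wz": .., "fingers": ..}, ...]. A call has 1 to 5 rows; each row shifts and turns the commanded pose from where the row before left it, along the tool's axes as they then stand; what a row does not reach is not made up. A row lasts 1/8 s, in which the tool goes at most 62.5 mm and 10.7 degrees, less where a joint would pass 70% of its speed; a pose out of reach is approached as far as the arm can. A call with a number of a shift or a turn outside -1 to 1 is refused whole. A call with a gripper value outside its range is refused whole. The fingers move at their own pace and stop on an object; the grip force is fixed at half the most. Time passes only in rows, so rows that do not move let the fingers close. It gives the time, the measured TCP pose, the force and the opening at its end, in the units of the state.
- ctrl.read_state(): the state, without advancing time (a new reading comes with each control period).
- ctrl.get_image(name): name is "side" or "top"; returns the picture (384x512x3 uint8, red, green, blue); there is no depth.
- ctrl.camera_info(name): a dict with "fovy" (degrees; the focal length in pixels is half the picture's height over the tangent of half this angle, whatever the lens; pixels are square), "cx", "cy" (the principal point, pixels), "R" (3x3) and "t" (3): a world point X has camera coordinates R X + t. Camera axes: x right, y down, z forward; pixel columns grow to the right and rows downward; lengths in mm; the calibration is good to about 2 mm. A picture is of the moment at which its call begins. camera_info takes no time and is no camera call.
- ctrl.finish_job(): hands the job in, once; it reports no verdict.
Trained networks look in the newest picture that a camera, given by its name, has taken for a name from the list of things; names that differ only in an ending like _2 or _b are one class to them, and where a whole thing is asked for, a point or a joint stands for the part that bears it (a point fixed in the world has none). Each returns a list of dicts, best first, with "conf" (0 to 1); they miss things now and then, are a little off and sometimes report something else, mostly with a low value. They report only what shows in the picture. A call takes as long as a camera call.
- ctrl.search_frame(label, camera): "extent" ([centre column, centre row, width, height] in pixels, round what is visible of it).
- ctrl.silhouettes(label, camera): "region" (384x512 bool, what is visible of it) and "extent" ([centre column, centre row, width, height] in pixels, round what is visible of it).
- ctrl.mark_of(label, camera): "point" ([column, row] in pixels: a listed point, or the origin of a listed thing).
The state is a dict: "clock": time; "qpos": joint angles; "qd": joint speeds; "tau": joint torques, N m; "eef_pos": TCP position; "tool_rot": TCP orientation; "force": force on the tool from outside, world axes, zero at the start; "torque": the same for the moment, N m; "width": finger opening in mm.
Only numpy, scipy, OpenCV 4.12 (cv2) and the standard library are available. Lean on these libraries where they do the work, as an engineer would, in place of code of your own. Each camera call takes 0.05 s, during which the arm holds its last target.

## Task

Couple the slack brace on the grey jig: take the pin with the red grip out of the wooden block and drop it fully home through the anchor's two lugs and the brace's eye plate between them. Then turn the yellow turnbuckle body by its handles so that both ends draw in, until the brace is hand-tight, which is when the handles take about one and a half times the effort of running it slack; do not over-strain it. Leave the pins of the other colours, the tools and the loose brackets where they are.

Things in the scene. Friction and masses are not known exactly. Their poses are not given: they have to be found in the camera images.
- pin_grip (a point): Loose pin with red grip, upright in one of three holes, 50 mm apart in a row, of a wooden block 50 mm high. Shank 16 mm thick, 44 mm long, its last 6 mm tapered to 10 mm; above it the grip, 24 mm thick, 40 mm high; 200 g. The point is the middle of the grip, 20 mm above its underside (which rests on the block, later on the anchor) and 64 mm above the foot. z: the pin's axis.
- pin_blue_grip (a point): Spare pin with a blue grip in another hole of the block: thinner shank (12 mm), same grip. Leave it alone. The point is the middle of its grip.
- pin_green_grip (a point): Spare pin with a green grip in the third hole of the block, like the blue one. Leave it alone. The point is the middle of its grip.
- anchor_hole (a point): Anchor at the uncoupled end: grey post with two level lugs, 50 x 50 x 6 mm, 18 mm of space between them. The point is the centre of the 18.5 mm chamfered pin hole at the upper lug's top face, 145 mm above the bench; z up, y along the brace, outward. The pin is home when its grip stands on the upper lug. The post's web, 38 mm outward of the hole, is no higher than the lug.
- eye_free: The brace's uncoupled end: threaded rod and flat zinc eye plate (44 mm wide, 6 mm thick, on the brace axis 130 mm above the bench) with a long slot, 18.5 mm wide across x, that lies under the anchor's hole with a few millimetres of play to either side; it slides along y as the turnbuckle turns. Origin on the axis near the middle of the turnbuckle; z up, y from the turnbuckle to the anchor.
- pin_fixed_grip (a point): Pin with a black grip, already home in the anchor at the other end, same size as the red one. Leave it there. The point is the middle of its grip.
- eye_fixed: The brace's other end, same as eye_free but pointing the other way (-y), already coupled by the black pin. Origin as for eye_free.
- pin: The pin with the red grip again; origin at its foot.
- pin_fixed: The pin with the black grip again; origin at its foot.
- body_centre (a point): Middle of the yellow turnbuckle body (140 mm long, 47 mm thick amid), on the brace axis 130 mm above the bench. y along the brace to the uncoupled anchor, x level, away from the robot; the frame does not turn. Four handles, 12 mm thick steel, 90 degrees apart in the plane y = 0, end 95 mm from the axis (rubber sleeves). Within 80 mm along y all is free down to the bed, 20 mm high.
- turnbuckle (a joint): Turn of the body about y, rad. At 0 and each quarter turn one handle points straight up. Grows and tightens as the upper handle goes over to +x. A rad draws each end in 1.6 mm. Slack lasts another 1.5 to 4 rad, different each time, and takes 0.5 N m (6 N at 80 mm); past it each rad adds 0.45 N m. Hand-tight: about 0.8 N m (10 N at 80 mm); over-strained from 1.1 N m. It stays where it is left.
- angle_bracket: Loose punched angle, 60 x 40 x 60 mm, on the bench. Leave it alone.
- spare_strip: Loose punched strip, 220 x 40 x 5 mm, flat on the bench. Leave it alone.
- wrench: Wrench lying on the bench. Leave it alone.

How it is judged:
By the outcome, as a careful person would: the job done as asked, in the order asked, and still so for the second after the job is handed in, with the robot touching nothing.
It also fails if it takes over 70 s, if anything falls off the work surface, if the arm or the gripper's body presses on something with over 40 N, if the wrist force passes 120 N, or if a joint passes its speed limit or range.

## Working session

There is one attempt and no reset: what is moved stays moved. The work goes in short steps, Python scripts to look and compute and a tool call to move; the robot and the scene stay as the last step left them, time stands still between calls to the robot, and variables do not carry over. Pictures are saved under pics/ and viewed, and the job is handed in when it is done.

Besides the shell and the picture viewer there is one more tool, called after ">>>" in YAML: its name, and indented under it one key for each argument. servo_tool: Moves the arm, as the interface text tells. Its arguments: {"type":"object","properties":{"rows":{"type":"array"}},"required":["rows"]}

```bash
mkdir -p pics
cat > h.py <<'E'
import numpy as np, cv2
from cell import ctrl
def cam(n):
    i=ctrl.camera_info(n); f=192/np.tan(np.radians(i['fovy'])/2)
    return f,i['cx'],i['cy'],np.array(i['R']),np.array(i['t'])
def proj(n,X):
    f,cx,cy,R,t=cam(n); c=R@np.array(X)+t; return np.array([cx+f*c[0]/c[2],cy+f*c[1]/c[2]])
def ray(n,p):
    f,cx,cy,R,t=cam(n); d=R.T@np.array([(p[0]-cx)/f,(p[1]-cy)/f,1]); return -R.T@t,d/np.linalg.norm(d)
def tri(ps):
    A=np.zeros((3,3));b=np.zeros(3)
    for n,p in ps:
        o,d=ray(n,p);P=np.eye(3)-np.outer(d,d);A+=P;b+=P@o
    X=np.linalg.solve(A,b); return X,[np.round(proj(n,X)-p,1) for n,p in ps]
def onz(n,p,z):
    o,d=ray(n,p); return o+d*(z-o[2])/d[2]
def snap(n,fn,crop=None,s=1):
    im=ctrl.get_image(n)
    if crop: im=im[crop[1]:crop[3],crop[0]:crop[2]]
    im=cv2.resize(im,None,fx=s,fy=s,interpolation=cv2.INTER_CUBIC)
    cv2.imwrite('pics/'+fn,im[:,:,::-1])
E
python3 - <<'E'
from h import *
for n in('side','top'):
    snap(n,n+'0.png',s=1.5); i=ctrl.camera_info(n); f,cx,cy,R,t=cam(n); print(n,f,-R.T@t,R.round(2).tolist())
L=['pin_grip','pin_blue_grip','pin_green_grip','anchor_hole','eye_free','pin_fixed_grip','eye_fixed','pin','pin_fixed','body_centre']
for l in L:
    r={n:ctrl.mark_of(l,n) for n in('side','top')}
    for n in r: print(l,n,[(np.round(d['point'],1).tolist(),round(d['conf'],2)) for d in r[n][:3]])
    if r['side'] and r['top']:
        X,e=tri([(n,r[n][0]['point']) for n in r]); print('  ',X.round(1),e)
print(ctrl.read_state())
E
```

```text
side 373.9985873690813 [ 309.11957745 -905.84867951  672.9916571 ] [[0.98, -0.21, 0.01], [-0.1, -0.5, -0.86], [0.19, 0.84, -0.51]]
top 352.03903833900983 [ 438.44076881   20.33123899 1364.52884452] [[0.02, -1.0, -0.01], [-1.0, -0.02, -0.06], [0.06, 0.01, -1.0]]
pin_grip side [([226.8, 258.6], 0.68)]
pin_grip top [([317.8, 225.8], 0.42)]
   [ 401.8 -202.3   73.8] [array([-1.5,  0.1]), array([ 0.2, -1. ])]
pin_blue_grip side [([229.1, 275.5], 0.65)]
pin_blue_grip top [([326.3, 222.9], 0.37)]
   [ 407.  -237.1   49.7] [array([ 0.8, -0. ]), array([-0.1,  0.5])]
pin_green_grip side [([220.6, 248.7], 0.57)]
pin_green_grip top [([302.1, 224.7], 0.56), ([202.6, 169.8], 0.26)]
   [ 399.1 -146.    60.9] [array([ 0.5, -0. ]), array([-0. ,  0.3])]
anchor_hole side [([264.0, 156.9], 0.58)]
anchor_hole top [([202.6, 168.9], 0.78)]
   [594.2 214.  140.2] [array([-1.6,  0.1]), array([ 0.4, -1.5])]
eye_free side []
eye_free top []
pin_fixed_grip side [([311.4, 201.5], 0.7)]
pin_fixed_grip top [([302.4, 152.8], 0.61)]
   [ 645.8 -128.9  164.6] [array([ 1.4, -0.2]), array([-0.3,  1. ])]
eye_fixed side 
[... 363 characters left out ...]
rray([-0.5,  1.9])]
{'clock': 1.1, 'qpos': array([ 1.2231814 ,  0.62840536,  0.03849228,  1.5173955 , -0.02699546,
        0.99627873, -0.01997986]), 'qd': array([-4.45898027e-04, -1.88524913e-04, -9.30790760e-04, -7.81916210e-04,
        5.76388120e-04,  4.52496086e-04, -3.05836452e-05]), 'tau': array([-1.26163318e-04, -5.63294756e+01,  1.22571990e+00, -1.93788135e+01,
        1.08606782e-02,  1.53237201e-03, -1.35719905e-06]), 'eef_pos': array([ 180.80038781, -624.37257044,  231.31124559]), 'tool_rot': array([ 0.88967606,  1.57074808, -0.39930138]), 'force': array([ 0.31244358,  0.1365625 , -0.10431347]), 'torque': array([ 0.06122712,  0.00807943, -0.00492359]), 'width': 85.51335527500758}
```

View pics/side0.png

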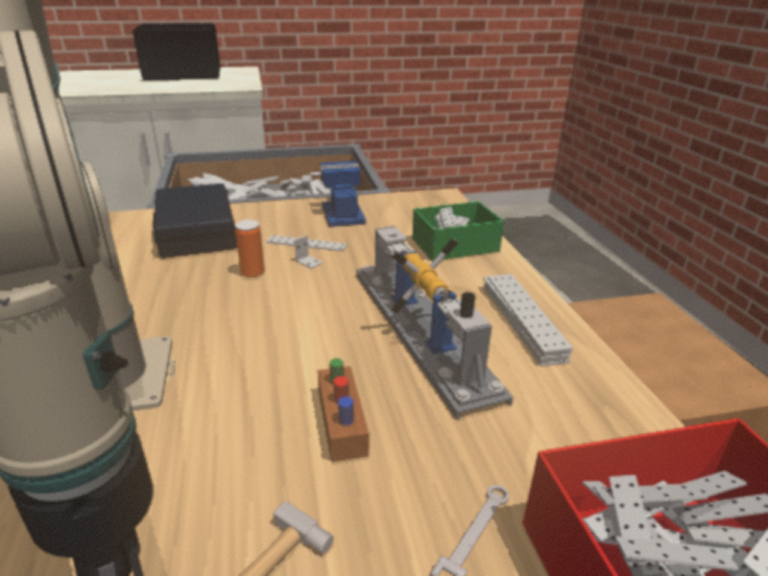

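View pics/top0.png

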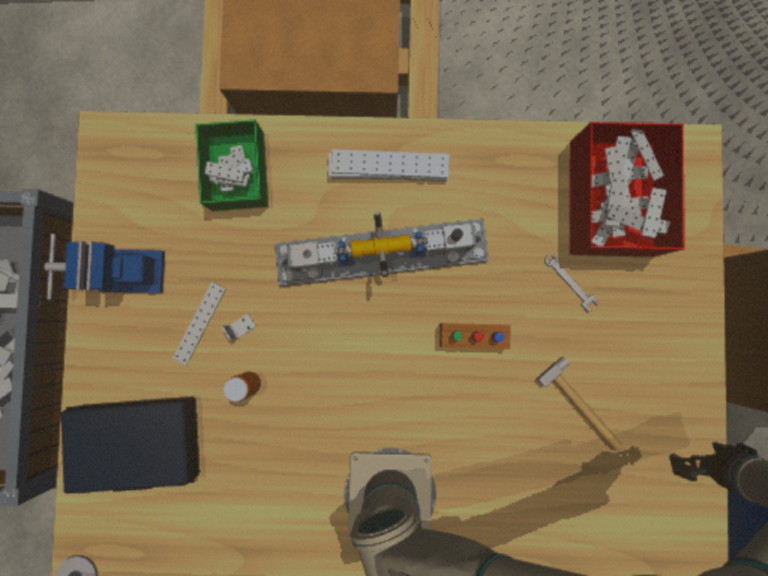

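The scene shows the block at (475,335) in the 1.5x top view, with pins green, red, blue from left to right. The brace runs along y and the black pin is at (457,235). The free anchor is at about (303,252). I'll zoom in next.

Run:
```python
from h import *
snap('side','sa.png',(205,140,345,310),3.5)
a=ctrl.get_image('top')
c=cv2.resize(a[135:240,175:345],None,fx=4.5,fy=4.5,interpolation=cv2.INTER_CUBIC);cv2.imwrite('pics/ta.png',c[:,:,::-1])
for l in ['pin_grip','pin_blue_grip','pin_green_grip','pin_fixed_grip','body_centre']:
    for n in('side','top'):
        for d in ctrl.silhouettes(l,n)[:2]:
            m=d['region'];ys,xs=np.nonzero(m); print(l,n,round(d['conf'],2),np.round(d['extent'],1),m.sum(),xs.mean().round(1),ys.mean().round(1))
```

```text
pin_grip side 0.66 [227.2 260.1  13.   19.3] 127 227.3 257.7
pin_grip top 0.6 [319.6 225.2  -1.1  -1.3] 2 317.5 224.0
pin_blue_grip top 0.41 [330.3 223.7  12.    4.6] 46 331.6 224.1
pin_green_grip side 0.51 [226.  247.   16.   16.2] 124 223.9 245.6
pin_fixed_grip side 0.62 [310.5 202.    9.3  12.8] 115 311.4 202.5
body_centre side 0.62 [281.9 185.4  55.   54.4] 981 282.2 183.7
body_centre top 0.75 [255.  162.4  87.7  46.6] 1058 252.8 163.5
```

View pics/sa.png

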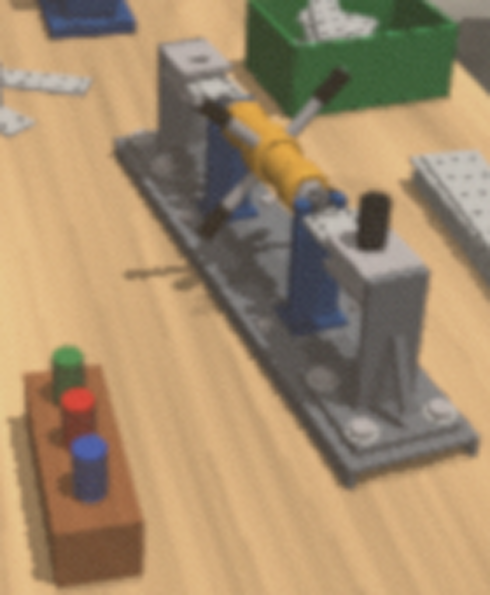

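View pics/ta.png

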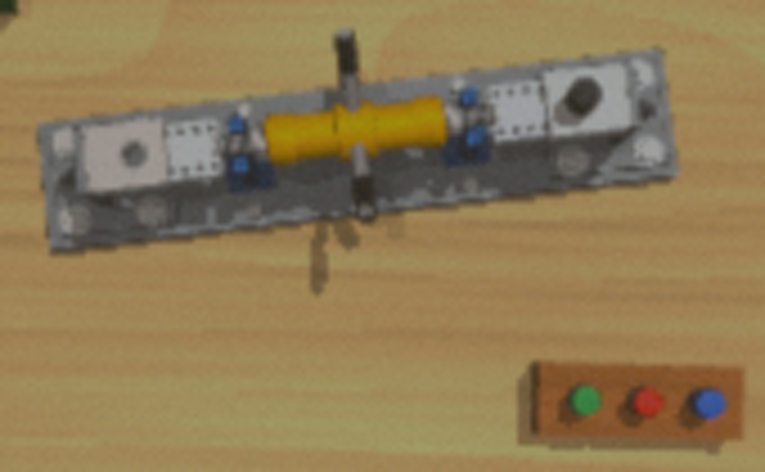

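Run:
```python
from h import *
def s(u,v): return ((u+.5)/3.5-.5+205,(v+.5)/3.5-.5+140)
def t(u,v): return ((u+.5)/4.5-.5+175,(v+.5)/4.5-.5+135)
P={'red':((648,401),(78,400)),'blue':((710,403),(89,446)),'green':((586,400),(68,356)),'black':((583,95),(376,200)),'hole':((134,153),(201,59))}
for k,(a,b) in P.items():
    X,e=tri([('top',t(*a)),('side',s(*b))]); z={'black':185,'hole':145}.get(k,90)
    print(k,X.round(1),e,'topz',onz('top',t(*a),z).round(1),'sidez',onz('side',s(*b),z).round(1))
# subpixel colour blob, average several frames
im=np.mean([ctrl.get_image('top').astype(float) for _ in range(4)],0)
ims=np.mean([ctrl.get_image('side').astype(float) for _ in range(4)],0)
np.save('top0.npy',im);np.save('side0.npy',ims)
r,g,b=im.transpose(2,0,1)
sub=np.s_[214:234,294:342]
for k,w in {'red':(r-np.maximum(g,b)*1.9),'blue':b-r,'green':g-r}.items():
    w=np.clip(w-15,0,None)*0+np.clip(w-15,0,60); m=np.zeros_like(w);m[sub]=w[sub]
    yy,xx=np.mgrid[:384,:512]; c=((m*xx).sum()/m.sum(),(m*yy).sum()/m.sum()); print(k,np.round(c,2),(m>0).sum(),onz('top',c,88).round(1))
# lug tone
c=cv2.resize(im[155:185,185:235].clip(0,255).astype(np.uint8),None,fx=15,fy=15,interpolation=cv2.INTER_NEAREST);cv2.imwrite('pics/lug.png',c[:,:,::-1])
c=cv2.resize(ims[140:180,240:290].clip(0,255).astype(np.uint8),None,fx=14,fy=14,interpolation=cv2.INTER_NEAREST);cv2.imwrite('pics/lugs.png',c[:,:,::-1])
```

```text
red [ 406.2 -202.2   87.8] [array([ 0., -0.]), array([-0.,  0.])] topz [ 406.2 -201.8   90. ] sidez [ 405.8 -204.8   90. ]
blue [ 405.8 -251.6   88.9] [array([-0.,  0.]), array([ 0., -0.])] topz [ 405.8 -251.4   90. ] sidez [ 405.6 -252.8   90. ]
green [ 406.2 -152.5   88.5] [array([ 0. , -0.1]), array([-0.2,  0. ])] topz [ 405.8 -152.2   90. ] sidez [ 406.4 -154.6   90. ]
black [ 638.1 -134.4  182.3] [array([ 0.2, -0.5]), array([-0.7,  0.1])] topz [ 636.  -133.6  185. ] sidez [ 638.2 -138.6  185. ]
hole [590.4 207.9 145.1] [array([ 0.1, -0.3]), array([-0.3,  0. ])] topz [589.3 208.1 145. ] sidez [591.7 208.1 145. ]
red [318.63 224.02] 35 [ 405.  -202.2   88. ]
blue [332.36 224.29] 34 [ 405.3 -251.7   88. ]
green [309.28 223.62] 55 [ 405.7 -168.6   88. ]
```

View pics/lug.png

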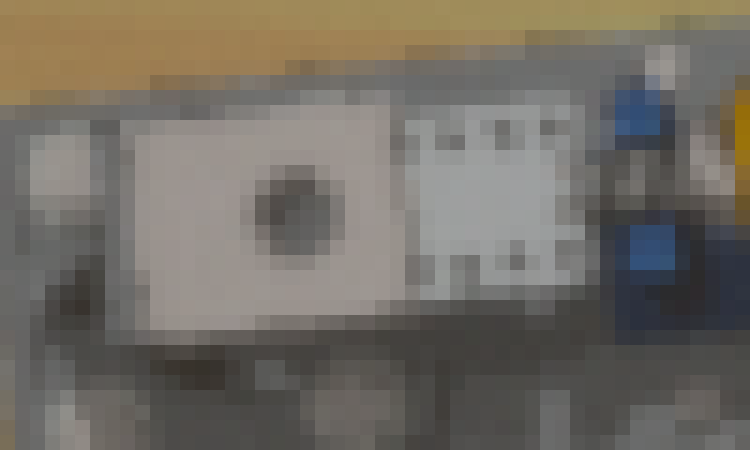

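View pics/lugs.png

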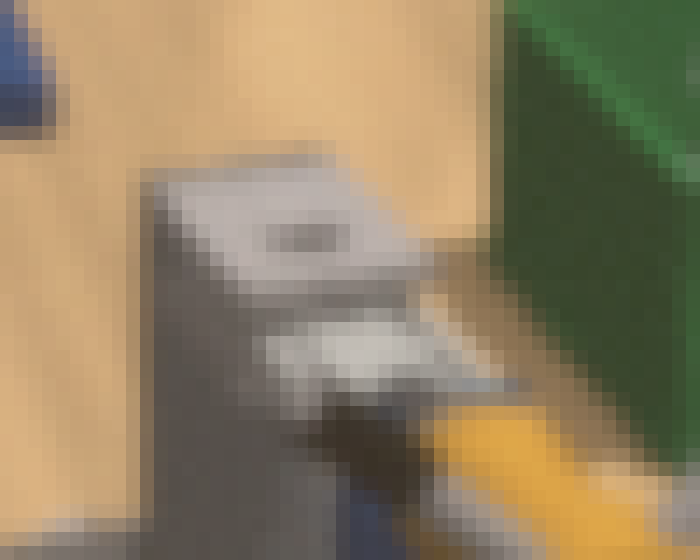

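```bash
cat >> h.py <<'E'
from scipy.spatial.transform import Rotation as Ro
def cur(): 
    s=ctrl.read_state(); return s,np.array(s['eef_pos']),Ro.from_euler('xyz',s['tool_rot']).as_matrix()
def plan(X,zdir=None,R=None,show=True):
    """needed shift in tool axes (units) and rotation vector (units of 6deg) from the measured pose"""
    s,p,R0=cur()
    if R is None: R=Rdown(zdir) if zdir is not None else R0
    rv=Ro.from_matrix(R0.T@R).as_rotvec(degrees=True)/6
    d=np.array(X)-p
    print('pos',p.round(1),'d world',d.round(1),'d tool units',(R0.T@d/750).round(4),'rot units',rv.round(2),'after-rot units',(R.T@d/750).round(4))
def Rdown(z):
    z=np.array(z,float);z/=np.linalg.norm(z);x=np.array([0,0,-1.]);return np.c_[x,np.cross(z,x),z]
E
python3 - <<'E'
from h import *
s,p,R=cur();print(R.round(3))
plan([406,-202.5,150],[1,0,0]);plan([406,-202.5,150],[-1,0,0])
E
```

```text
[[-0.     0.961  0.278]
 [-0.     0.278 -0.961]
 [-1.    -0.     0.   ]]
pos [ 180.8 -624.4  231.3] d world [225.2 421.9 -81.3] d tool units [ 0.1084  0.4449 -0.4568] rot units [-12.31   0.     0.  ] after-rot units [0.1084 0.5625 0.3003]
pos [ 180.8 -624.4  231.3] d world [225.2 421.9 -81.3] d tool units [ 0.1084  0.4449 -0.4568] rot units [17.69  0.   -0.  ] after-rot units [ 0.1084 -0.5625 -0.3003]
```

>>> servo_tool:
  rows:
    - {"wx":-1,"dy":0.045,"dz":-0.045}
    - {"wx":-1,"dy":0.045,"dz":-0.045}
    - {"wx":-1,"dy":0.045,"dz":-0.045}
    - {"wx":-1,"dy":0.06,"dz":-0.04}
    - {"wx":-1,"dy":0.06,"dz":-0.03}

```text
schema error: expected keys dx, dy, dz, wx, wy, wz, fingers
```

```bash
python3 -c "
from h import *
plan([406,-202.5,150],[1,0,0])"
```

```text
pos [ 180.8 -624.4  231.3] d world [225.2 421.9 -81.3] d tool units [ 0.1084  0.4449 -0.4568] rot units [-12.31   0.     0.  ] after-rot units [0.1084 0.5625 0.3003]
```

All keys are needed in every row.

>>> servo_tool:
  rows:
    - {"dx":0,"dy":0.045,"dz":-0.045,"wx":-1,"wy":0,"wz":0,"fingers":0}
    - {"dx":0,"dy":0.045,"dz":-0.045,"wx":-1,"wy":0,"wz":0,"fingers":0}
    - {"dx":0,"dy":0.045,"dz":-0.045,"wx":-1,"wy":0,"wz":0,"fingers":0}
    - {"dx":0,"dy":0.06,"dz":-0.04,"wx":-1,"wy":0,"wz":0,"fingers":0}
    - {"dx":0,"dy":0.06,"dz":-0.03,"wx":-1,"wy":0,"wz":0,"fingers":0}

```text
clock: 2.72
eef_pos: [277.1, -395.0, 231.6]
tool_rot: [0.059, 1.57, -0.703]
force: [1.9, -0.0, 0.7]
width: 85.3
```

```bash
python3 -c "
from h import *
plan([406,-202.5,150],[1,0,0])"
```

```text
pos [ 277.1 -395.   231.6] d world [128.9 192.5 -81.6] d tool units [ 0.1088  0.3044 -0.0529] rot units [-7.28  0.01  0.  ] after-rot units [0.1088 0.2567 0.1719]
```

>>> servo_tool:
  rows:
    - {"dx":0.01,"dy":0.055,"dz":-0.01,"wx":-1,"wy":0,"wz":0,"fingers":0}
    - {"dx":0.01,"dy":0.055,"dz":0,"wx":-1,"wy":0,"wz":0,"fingers":0}
    - {"dx":0.01,"dy":0.055,"dz":0.01,"wx":-1,"wy":0,"wz":0,"fingers":0}
    - {"dx":0.01,"dy":0.055,"dz":0.02,"wx":-1,"wy":0,"wz":0,"fingers":0}
    - {"dx":0.01,"dy":0.04,"dz":0.02,"wx":-1,"wy":0,"wz":0,"fingers":0}

```text
clock: 3.35
eef_pos: [410.4, -243.0, 193.9]
tool_rot: [0.019, 1.57, -0.218]
force: [0.3, -0.3, 0.0]
width: 85.4
```

```bash
python3 -c "
from h import *
plan([406,-202.5,120],[1,0,0])"
```

```text
pos [ 410.4 -243.   193.9] d world [ -4.4  40.5 -73.9] d tool units [ 0.0986  0.0511 -0.0186] rot units [-2.26  0.01  0.  ] after-rot units [ 0.0986  0.054  -0.0059]
```

>>> servo_tool:
  rows:
    - {"dx":0.02,"dy":0.02,"dz":-0.0065,"wx":-1,"wy":0,"wz":0,"fingers":0}
    - {"dx":0.03,"dy":0.02,"dz":-0.0045,"wx":-1,"wy":0,"wz":0,"fingers":0}
    - {"dx":0.03,"dy":0.013,"dz":-0.002,"wx":-0.26,"wy":0,"wz":0,"fingers":0}
    - {"dx":0.018,"dy":0,"dz":0,"wx":0,"wy":0,"wz":0,"fingers":0}
    - {"dx":0,"dy":0,"dz":0,"wx":0,"wy":0,"wz":0,"fingers":0}

```text
clock: 3.98
eef_pos: [405.1, -203.8, 119.8]
tool_rot: [3.03, 1.57, 3.024]
force: [-0.9, -0.2, 0.2]
width: 85.4
```

```bash
python3 -c "
from h import *
plan([406,-202.5,57],[1,0,0])
im=ctrl.get_image('top');c=cv2.resize(im[195:250,280:350],None,fx=10,fy=10,interpolation=cv2.INTER_CUBIC);cv2.imwrite('pics/t1.png',c[:,:,::-1])
im=ctrl.get_image('side');c=cv2.resize(im[200:310,180:290],None,fx=5,fy=5,interpolation=cv2.INTER_CUBIC);cv2.imwrite('pics/s1.png',c[:,:,::-1])
"
```

```text
pos [ 405.1 -203.8  119.8] d world [  0.9   1.3 -62.8] d tool units [0.0837 0.0018 0.0013] rot units [-0.06 -0.01 -0.  ] after-rot units [0.0837 0.0018 0.0012]
```

View pics/t1.png

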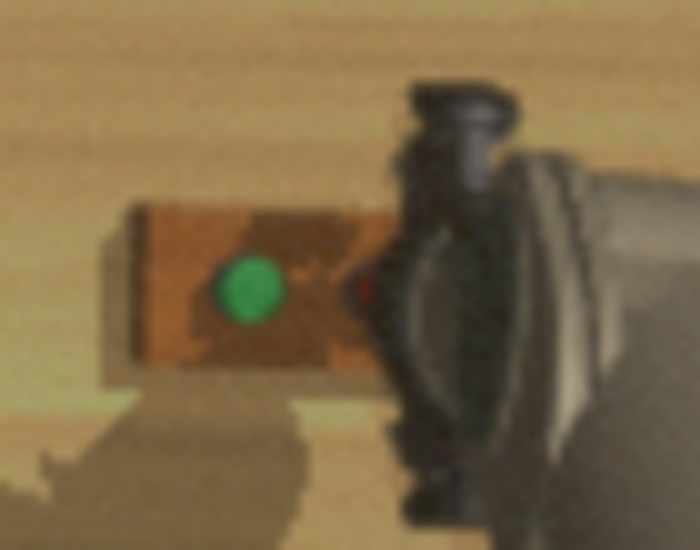

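View pics/s1.png

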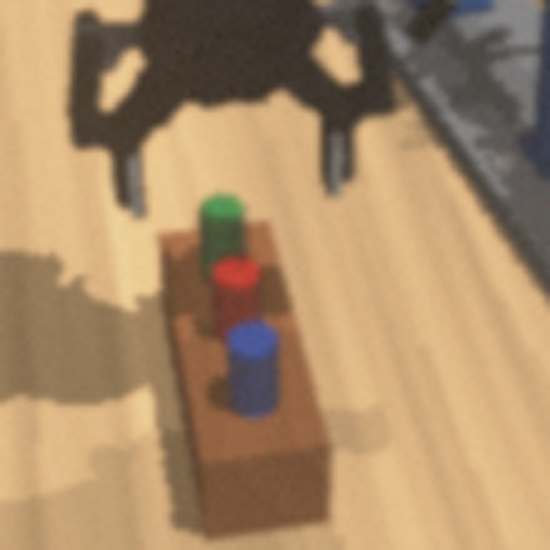

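The fingers straddle the red pin, which shows at (237,275) in the side crop, with blue and green clear of them. I'm descending and closing.

>>> servo_tool:
  rows:
    - {"dx":0.03,"dy":0.002,"dz":0.001,"wx":0,"wy":0,"wz":0,"fingers":0}
    - {"dx":0.03,"dy":0,"dz":0,"wx":0,"wy":0,"wz":0,"fingers":0}
    - {"dx":0.0235,"dy":0,"dz":0,"wx":0,"wy":0,"wz":0,"fingers":0}
    - {"dx":0,"dy":0,"dz":0,"wx":0,"wy":0,"wz":0,"fingers":1}
    - {"dx":0,"dy":0,"dz":0,"wx":0,"wy":0,"wz":0,"fingers":1}

```text
clock: 4.7
eef_pos: [406.7, -202.5, 58.5]
tool_rot: [-0.445, 1.569, -0.451]
force: [-0.6, -0.6, -0.6]
width: 51.7
```

>>> servo_tool:
  rows:
    - {"dx":0,"dy":0,"dz":0,"wx":0,"wy":0,"wz":0,"fingers":1}
    - {"dx":0,"dy":0,"dz":0,"wx":0,"wy":0,"wz":0,"fingers":1}
    - {"dx":0,"dy":0,"dz":0,"wx":0,"wy":0,"wz":0,"fingers":1}

```text
clock: 5.08
eef_pos: [406.5, -202.3, 58.6]
tool_rot: [-0.575, 1.569, -0.58]
force: [-1.2, -0.6, 6.9]
width: 22.4
```

```bash
python3 -c "
from h import *
s,p,R=cur();print(p,R.round(3).tolist(),s['force'],s['torque'],s['width'])
im=ctrl.get_image('side');c=cv2.resize(im[200:310,180:290],None,fx=5,fy=5,interpolation=cv2.INTER_CUBIC);cv2.imwrite('pics/s2.png',c[:,:,::-1])
"
```

```text
[ 406.46418413 -202.32584282   58.64718842] [[0.001, 0.005, 1.0], [-0.001, 1.0, -0.005], [-1.0, -0.001, 0.001]] [-1.19174212 -0.63244721  6.90776474] [ 0.00357253  0.21042261 -0.00310481] 22.41668762397723
```

View pics/s2.png

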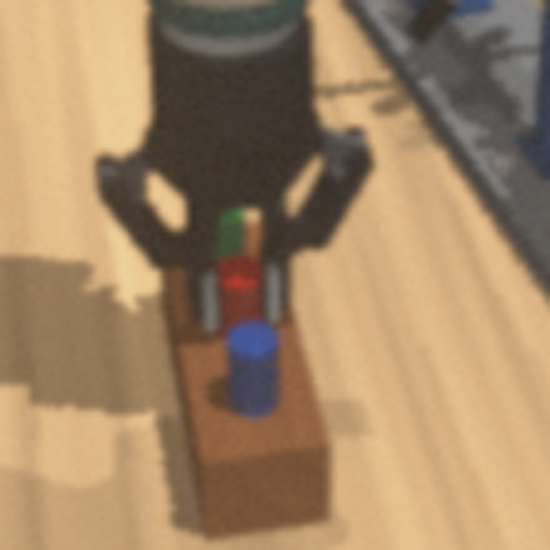

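>>> servo_tool:
  rows:
    - {"dx":-0.02,"dy":0,"dz":0,"wx":0,"wy":0,"wz":0,"fingers":1}
    - {"dx":-0.05,"dy":0,"dz":0,"wx":0,"wy":0,"wz":0,"fingers":1}
    - {"dx":-0.06,"dy":0,"dz":0,"wx":0,"wy":0,"wz":0,"fingers":1}
    - {"dx":-0.06,"dy":0,"dz":0,"wx":0,"wy":0,"wz":0,"fingers":1}
    - {"dx":-0.05,"dy":0.02,"dz":0,"wx":0,"wy":0,"wz":0,"fingers":1}

```text
clock: 5.75
eef_pos: [405.9, -187.8, 239.6]
tool_rot: [-0.739, 1.569, -0.747]
force: [1.2, -0.3, -2.2]
width: 22.2
```

```bash
python3 -c "
from h import *
plan([590,208,237],[1,0,0]); s,p,R=cur();print(s['force'],s['torque'],s['width'])
"
```

```text
pos [ 405.9 -187.8  239.6] d world [184.1 395.8  -2.6] d tool units [0.0032 0.5296 0.2415] rot units [-0.07  0.01  0.01] after-rot units [0.0035 0.5278 0.2455]
[ 1.2336645  -0.33773906 -2.23097313] [-0.00319566 -0.12296074  0.00974931] 22.176402116895815
```

>>> servo_tool:
  rows:
    - {"dx":0,"dy":0.05,"dz":0.025,"wx":0,"wy":0,"wz":0,"fingers":1}
    - {"dx":0,"dy":0.07,"dz":0.03,"wx":0,"wy":0,"wz":0,"fingers":1}
    - {"dx":0,"dy":0.07,"dz":0.03,"wx":0,"wy":0,"wz":0,"fingers":1}
    - {"dx":0,"dy":0.07,"dz":0.03,"wx":0,"wy":0,"wz":0,"fingers":1}
    - {"dx":0,"dy":0.07,"dz":0.03,"wx":0,"wy":0,"wz":0,"fingers":1}

```text
clock: 6.38
eef_pos: [516.3, 61.3, 237.8]
tool_rot: [-1.666, 1.57, -1.671]
force: [1.2, -0.8, -2.8]
width: 22.5
```

>>> servo_tool:
  rows:
    - {"dx":0,"dy":0.07,"dz":0.03,"wx":0,"wy":0,"wz":0,"fingers":1}
    - {"dx":0,"dy":0.06,"dz":0.03,"wx":0,"wy":0,"wz":0,"fingers":1}
    - {"dx":0,"dy":0.04,"dz":0.03,"wx":0,"wy":0,"wz":0,"fingers":1}
    - {"dx":0,"dy":0.02,"dz":0.01,"wx":0,"wy":0,"wz":0,"fingers":1}
    - {"dx":0,"dy":0,"dz":0,"wx":0,"wy":0,"wz":0,"fingers":1}

```text
clock: 7.0
eef_pos: [591.2, 202.5, 237.3]
tool_rot: [-2.923, 1.569, -2.927]
force: [0.4, -1.0, -3.0]
width: 22.3
```

```bash
python3 -c "
from h import *
plan([590,208,217],[1,0,0]); s,p,R=cur();print(s['force'],s['torque'],s['width'],s['clock'])
im=ctrl.get_image('top');c=cv2.resize(im[130:200,170:270],None,fx=7,fy=7,interpolation=cv2.INTER_CUBIC);cv2.imwrite('pics/t3.png',c[:,:,::-1])
im=ctrl.get_image('side');c=cv2.resize(im[80:200,210:320],None,fx=5,fy=5,interpolation=cv2.INTER_CUBIC);cv2.imwrite('pics/s3.png',c[:,:,::-1])
"
```

```text
pos [591.2 202.5 237.3] d world [ -1.2   5.5 -20.3] d tool units [ 0.027   0.0074 -0.0015] rot units [-0.04 -0.01  0.  ] after-rot units [ 0.027   0.0074 -0.0015]
[ 0.43590197 -0.9848928  -3.00046916] [-0.05729378  0.07796579  0.01625284] 22.315354597307884 7.0
```

View pics/s3.png

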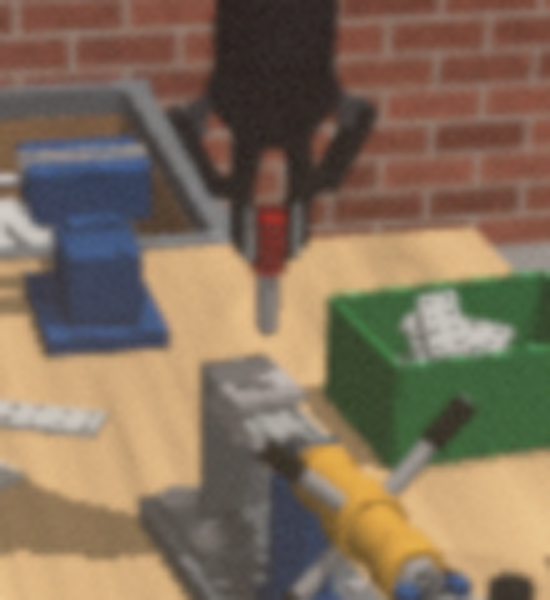

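View pics/t3.png

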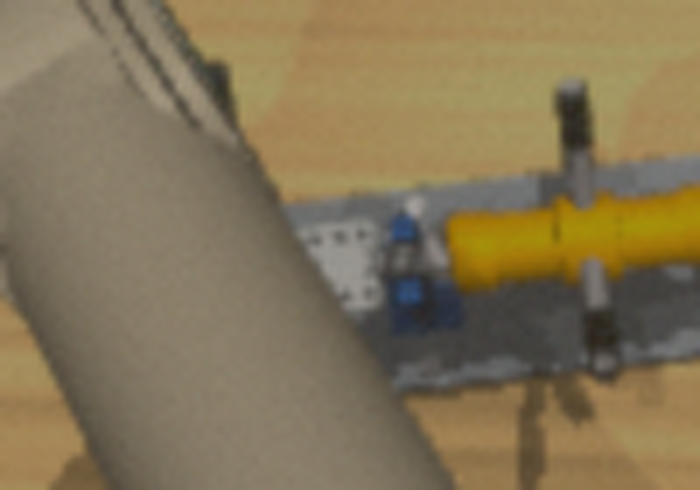

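```bash
python3 -c "
from h import *
def s(u,v): return np.array([(u+.5)/5-.5+210,(v+.5)/5-.5+80])
print('foot meas',s(267,333),'pred',proj('side',[591.2,202.5,184.7]))
print('griptop meas',s(273,208),'pred',proj('side',[591.2,202.5,268.7]))
print('grip bottom meas',s(268,272),'pred',proj('side',[591.2,202.5,228.7]))
print('hole',proj('side',[590,208,145]))
im=ctrl.get_image('side');c=cv2.resize(im[105:175,235:295],None,fx=9,fy=9,interpolation=cv2.INTER_CUBIC);cv2.imwrite('pics/s4.png',c[:,:,::-1])
"
```

```text
foot meas [263.  146.2] pred [262.6272521 146.208881 ]
griptop meas [264.2 121.2] pred [263.28934324 121.71567439]
grip bottom meas [263.2 134. ] pred [262.96821303 133.59547184]
hole [261.5975527  156.55238938]
```

View pics/s4.png

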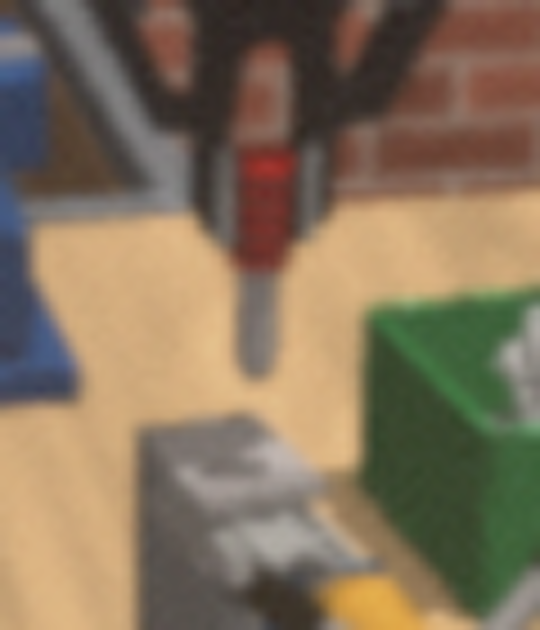

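>>> servo_tool:
  rows:
    - {"dx":0.015,"dy":0.0074,"dz":-0.0015,"wx":0,"wy":0,"wz":0,"fingers":1}
    - {"dx":0.015,"dy":0,"dz":0,"wx":0,"wy":0,"wz":0,"fingers":1}
    - {"dx":0.012,"dy":0,"dz":0,"wx":0,"wy":0,"wz":0,"fingers":1}
    - {"dx":0,"dy":0,"dz":0,"wx":0,"wy":0,"wz":0,"fingers":1}

```text
clock: 7.65
eef_pos: [590.1, 207.0, 204.9]
tool_rot: [-2.686, 1.568, -2.692]
force: [0.6, 0.5, -2.4]
width: 22.0
```

```bash
python3 -c "
from h import *
plan([590,208,199],[1,0,0]); s,p,R=cur();print(s['force'],s['torque'],s['width'],s['clock'])
f=p-[0,0,52.6];print(proj('side',f),proj('side',[590,208,145]))
im=ctrl.get_image('side');c=cv2.resize(im[115:175,235:295],None,fx=10,fy=10,interpolation=cv2.INTER_CUBIC);cv2.imwrite('pics/s5.png',c[:,:,::-1])
"
```

```text
pos [590.1 207.  204.9] d world [-0.1  1.  -5.9] d tool units [ 0.0079  0.0013 -0.0001] rot units [-0.05 -0.02  0.01] after-rot units [ 0.0079  0.0013 -0.0001]
[ 0.57172364  0.5368061  -2.37507245] [-0.02558144 -0.01784896  0.021941  ] 21.97889588278465 7.65
[261.74365198 154.6748223 ] [261.5975527  156.55238938]
```

View pics/s5.png

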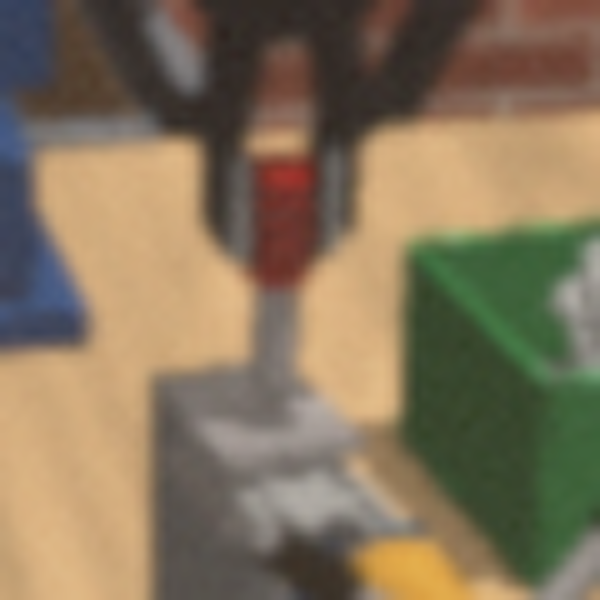

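The foot hovers over the hole at about (272,400) in the crop. I'll descend gently and watch the force.

>>> servo_tool:
  rows:
    - {"dx":0.006,"dy":0.0012,"dz":0,"wx":0,"wy":0,"wz":0,"fingers":1}
    - {"dx":0.004,"dy":0,"dz":0,"wx":0,"wy":0,"wz":0,"fingers":1}
    - {"dx":0.004,"dy":0,"dz":0,"wx":0,"wy":0,"wz":0,"fingers":1}

```text
clock: 8.07
eef_pos: [590.9, 208.6, 195.6]
tool_rot: [0.155, 1.571, 0.15]
force: [-0.0, 0.4, -1.5]
width: 22.5
```

```bash
python3 -c "
from h import *
plan([590,208,153],[1,0,0]); s,p,R=cur();print(s['force'],s['torque'],s['width'],s['clock'])
"
```

```text
pos [590.9 208.6 195.6] d world [ -0.9  -0.6 -42.6] d tool units [ 0.0568 -0.0007 -0.0012] rot units [-0.05  0.   -0.  ] after-rot units [ 0.0568 -0.0007 -0.0011]
[-0.02606316  0.39204935 -1.49582741] [ 0.01579802  0.00544963 -0.02301087] 22.46993169524673 8.075
```

>>> servo_tool:
  rows:
    - {"dx":0.004,"dy":0,"dz":0,"wx":0,"wy":0,"wz":0,"fingers":1}
    - {"dx":0.004,"dy":0,"dz":0,"wx":0,"wy":0,"wz":0,"fingers":1}
    - {"dx":0.004,"dy":0,"dz":0,"wx":0,"wy":0,"wz":0,"fingers":1}

```text
clock: 8.45
eef_pos: [589.9, 208.8, 186.4]
tool_rot: [-3.085, 1.569, -3.09]
force: [-2.7, 0.3, -0.3]
width: 22.4
```

>>> servo_tool:
  rows:
    - {"dx":0.004,"dy":0,"dz":-0.0008,"wx":0,"wy":0,"wz":0,"fingers":1}
    - {"dx":0.004,"dy":0,"dz":0,"wx":0,"wy":0,"wz":0,"fingers":1}
    - {"dx":0.004,"dy":0,"dz":0,"wx":0,"wy":0,"wz":0,"fingers":1}

```text
clock: 8.82
eef_pos: [589.8, 208.7, 177.4]
tool_rot: [3.077, 1.57, 3.072]
force: [-2.2, 0.3, -0.7]
width: 22.2
```

>>> servo_tool:
  rows:
    - {"dx":0.005,"dy":0,"dz":-0.0008,"wx":0,"wy":0,"wz":0,"fingers":1}
    - {"dx":0.005,"dy":0,"dz":0,"wx":0,"wy":0,"wz":0,"fingers":1}
    - {"dx":0.004,"dy":0,"dz":0,"wx":0,"wy":0,"wz":0,"fingers":1}

```text
clock: 9.2
eef_pos: [589.7, 208.6, 166.9]
tool_rot: [0.402, 1.571, 0.397]
force: [-2.3, -0.1, -0.8]
width: 22.5
```

>>> servo_tool:
  rows:
    - {"dx":0.005,"dy":0,"dz":-0.0006,"wx":0,"wy":0,"wz":0,"fingers":1}
    - {"dx":0.005,"dy":0,"dz":0,"wx":0,"wy":0,"wz":0,"fingers":1}
    - {"dx":0.005,"dy":0,"dz":0,"wx":0,"wy":0,"wz":0,"fingers":1}

```text
clock: 9.57
eef_pos: [589.5, 208.3, 155.7]
tool_rot: [-0.225, 1.57, -0.23]
force: [-0.6, 0.2, -2.3]
width: 22.3
```

>>> servo_tool:
  rows:
    - {"dx":0.003,"dy":0,"dz":0,"wx":0,"wy":0,"wz":0,"fingers":1}
    - {"dx":0.0015,"dy":0,"dz":0,"wx":0,"wy":0,"wz":0,"fingers":1}

```text
clock: 9.82
eef_pos: [589.5, 208.3, 153.7]
tool_rot: [-0.527, 1.57, -0.532]
force: [-3.7, -1.7, 11.6]
width: 22.7
```

The upward force at z=153.7 means it is seated. I'll release and rise.

>>> servo_tool:
  rows:
    - {"dx":0,"dy":0,"dz":0,"wx":0,"wy":0,"wz":0,"fingers":0}
    - {"dx":0,"dy":0,"dz":0,"wx":0,"wy":0,"wz":0,"fingers":0}
    - {"dx":-0.02,"dy":0,"dz":0,"wx":0,"wy":0,"wz":0,"fingers":0.2}
    - {"dx":-0.06,"dy":0,"dz":0,"wx":0,"wy":0,"wz":0,"fingers":0.2}
    - {"dx":-0.08,"dy":0,"dz":0,"wx":0,"wy":0,"wz":0,"fingers":0.2}

```text
clock: 10.45
eef_pos: [588.6, 208.2, 273.6]
tool_rot: [-2.853, 1.569, -2.858]
force: [1.0, 0.3, 0.3]
width: 68.5
```

```bash
python3 -c "
from h import *
s,p,R=cur();print(p,s['force'],s['width'],s['clock'])
im=ctrl.get_image('side');c=cv2.resize(im[115:215,235:335],None,fx=6,fy=6,interpolation=cv2.INTER_CUBIC);cv2.imwrite('pics/s6.png',c[:,:,::-1])
im=ctrl.get_image('top');c=cv2.resize(im[130:200,170:310],None,fx=5,fy=5,interpolation=cv2.INTER_CUBIC);cv2.imwrite('pics/t6.png',c[:,:,::-1])
print(proj('side',[590,208,185]),proj('side',[590,208,145]))
"
```

```text
[588.5594725  208.19049798 273.64672041] [0.98026129 0.32621391 0.3067419 ] 68.48589067265546 10.45
[261.88383891 145.50373052] [261.5975527  156.55238938]
```

View pics/s6.png

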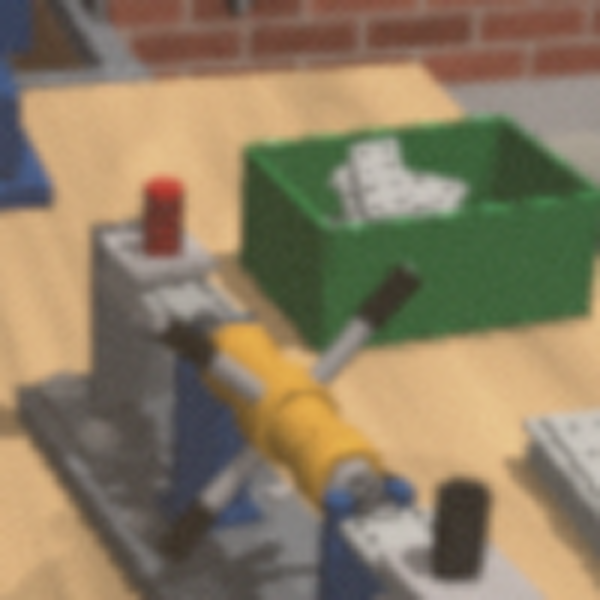

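View pics/t6.png

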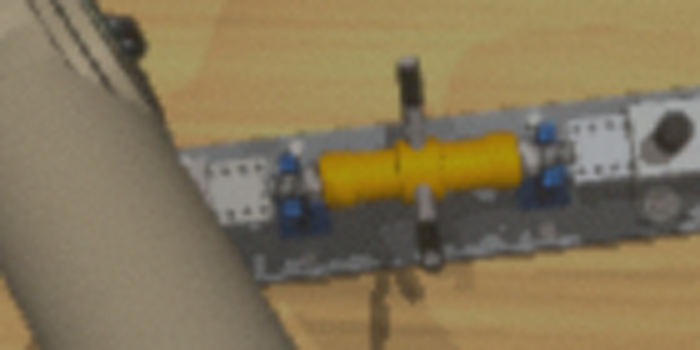

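```bash
python3 -c "
from h import *
def t(u,v): return np.array([(u+.5)/5-.5+170,(v+.5)/5-.5+130])
def s(u,v): return np.array([(u+.5)/6-.5+235,(v+.5)/6-.5+115])
print('collar onz130',onz('top',t(421,170),130))
ya=np.array([590-636.5,208+135,0]);ya/=np.linalg.norm(ya);xa=np.array([ya[1],-ya[0],0]);print(ya,xa)
# tips end centre measured
obs=[('side',s(405,275)),('side',s(176,333)),('side',s(178,545)),('top',t(407,65)),('top',t(431,262))]
for a,b in ((0,1),): pass
from scipy.optimize import least_squares
def res(q):
    c=np.array([q[0],q[1],130]);r=[]
    T=[c+93*(np.sin(q[2]+k*np.pi/2)*xa+np.cos(q[2]+k*np.pi/2)*np.array([0,0,1])) for k in (0,-1,-2)]
    for (n,p),k in zip(obs,(0,1,2,0,1)): r+=list(proj(n,T[k])-p)
    return r
o=least_squares(res,[613,36,.8]);print(o.x,np.round(o.fun,1))
"
```

```text
collar onz130 [613.04923964  36.41935754 130.        ]
[-0.13433963  0.99093535  0.        ] [0.99093535 0.13433963 0.        ]
[616.30427148  37.55011901   0.70366221] [ 1.  -0.8 -2.2 -0.8 -0.3  1.7  0.3 -0.7 -0.2 -1. ]
```

The pin is home: its grip stands on the upper lug, with its top at (164,187) in the crop. Next I'll use a shut gripper, jaw axis along the brace, to sweep the upper handle toward +x.

```bash
cat >> h.py <<'E'
C=np.array([613.4,36.4,130]);ya=np.array([-0.1343,0.9909,0]);xa=np.array([0.9909,0.1343,0])
def body(): 
    s,p,R=cur(); d=p-C; F=-np.array(s['force'])
    print('xp %.1f yp %.1f h %.1f'%(d@xa,d@ya,d[2]),'F on handle x %.1f y %.1f z %.1f'%(F@xa,F@ya,F[2]),'clk',round(s['clock'],2))
    return d@xa,d[2],F@xa,F[2]
E
python3 -c "
from h import *
print(cur()[0]['qpos'].round(2)); plan(C-105*xa+[0,0,140],-ya)"
```

```text
[-0.14  0.57 -0.42  1.52  0.25  1.09 -0.61]
pos [593.  211.  280.9] d world [ -83.6 -188.7  -10.9] d tool units [ 0.0115 -0.2523 -0.1103] rot units [13.66  0.06 -0.14] after-rot units [ 0.0145 -0.1443  0.2344]
```

>>> servo_tool:
  rows:
    - {"dx":0,"dy":-0.03,"dz":-0.01,"wx":1,"wy":0,"wz":0,"fingers":1}
    - {"dx":0,"dy":-0.03,"dz":-0.01,"wx":1,"wy":0,"wz":0,"fingers":1}
    - {"dx":0,"dy":-0.03,"dz":-0.005,"wx":1,"wy":0,"wz":0,"fingers":1}
    - {"dx":0,"dy":-0.03,"dz":0,"wx":1,"wy":0,"wz":0,"fingers":1}
    - {"dx":0,"dy":-0.03,"dz":0.005,"wx":1,"wy":0,"wz":0,"fingers":1}

```text
clock: 11.18
eef_pos: [550.2, 99.5, 273.4]
tool_rot: [0.775, 1.569, 0.244]
force: [-0.2, 0.4, -0.2]
width: 0.2
```

>>> servo_tool:
  rows:
    - {"dx":0,"dy":-0.025,"dz":0.008,"wx":1,"wy":0,"wz":0,"fingers":1}
    - {"dx":0,"dy":-0.025,"dz":0.01,"wx":1,"wy":0,"wz":0,"fingers":1}
    - {"dx":0,"dy":-0.02,"dz":0.01,"wx":1,"wy":0,"wz":0,"fingers":1}
    - {"dx":0,"dy":-0.02,"dz":0.01,"wx":1,"wy":0,"wz":0,"fingers":1}
    - {"dx":0,"dy":-0.02,"dz":0.015,"wx":1,"wy":0,"wz":0,"fingers":1}

```text
clock: 11.8
eef_pos: [524.6, 11.4, 273.3]
tool_rot: [1.325, 1.569, 0.27]
force: [0.2, 0.1, -0.1]
width: 0.2
```

```bash
python3 -c "
from h import *
body(); plan(C-105*xa+[0,0,140],-ya)"
```

```text
xp -91.4 yp -12.9 h 143.3 F on handle x -0.2 y -0.1 z 0.1 clk 11.8
pos [524.6  11.4 273.3] d world [-15.2  10.9  -3.3] d tool units [ 0.0044 -0.0105 -0.0227] rot units [ 3.64  0.   -0.01] after-rot units [ 0.0044 -0.0182 -0.0172]
```

>>> servo_tool:
  rows:
    - {"dx":0,"dy":-0.005,"dz":-0.0095,"wx":1,"wy":0,"wz":0,"fingers":1}
    - {"dx":0,"dy":-0.005,"dz":-0.009,"wx":1,"wy":0,"wz":0,"fingers":1}
    - {"dx":0,"dy":-0.005,"dz":0,"wx":1,"wy":0,"wz":0,"fingers":1}
    - {"dx":0.04,"dy":0,"dz":0,"wx":0.64,"wy":0,"wz":0,"fingers":1}
    - {"dx":0.06,"dy":0,"dz":0,"wx":0,"wy":0,"wz":0,"fingers":1}

```text
clock: 12.42
eef_pos: [509.9, 19.8, 198.6]
tool_rot: [1.533, 1.565, 0.099]
force: [0.7, 0.9, -1.2]
width: 0.2
```

```bash
python3 -c "
from h import *
body(); plan(C-100*xa+[0,0,50],-ya); print(cur()[2].round(3))
im=ctrl.get_image('side');c=cv2.resize(im[105:225,215:335],None,fx=5,fy=5,interpolation=cv2.INTER_CUBIC);cv2.imwrite('pics/s7.png',c[:,:,::-1])
"
```

```text
xp -104.8 yp -2.5 h 68.6 F on handle x -0.8 y -0.8 z 1.2 clk 12.43
pos [509.9  19.8 198.6] d world [  4.4   3.1 -18.6] d tool units [ 0.0249  0.0063 -0.0034] rot units [ 0.02  0.   -0.05] after-rot units [ 0.0249  0.0064 -0.0034]
[[ 0.006  0.991  0.137]
 [ 0.001  0.137 -0.991]
 [-1.     0.006  0.   ]]
```

View pics/s7.png

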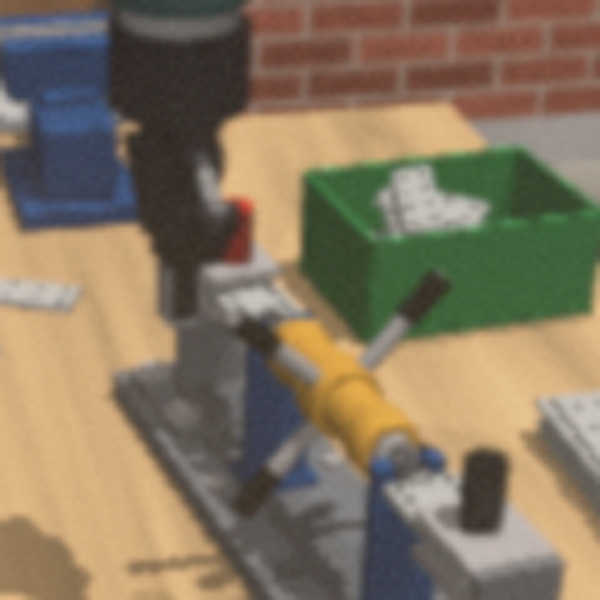

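>>> servo_tool:
  rows:
    - {"dx":0.025,"dy":0,"dz":-0.003,"wx":0,"wy":0,"wz":0,"fingers":1}
    - {"dx":0,"dy":0.02,"dz":0,"wx":0,"wy":0,"wz":0,"fingers":1}
    - {"dx":0,"dy":0.02,"dz":0,"wx":0,"wy":0,"wz":0,"fingers":1}

```text
clock: 12.85
eef_pos: [531.5, 25.1, 179.1]
tool_rot: [-1.595, 1.557, -3.029]
force: [-27.9, -3.2, 21.7]
width: -0.1
```

```bash
python3 -c "
from h import *
body()"
```

```text
xp -82.7 yp -0.2 h 49.1 F on handle x 28.1 y -0.5 z -21.7 clk 12.85
```

>>> servo_tool:
  rows:
    - {"dx":0,"dy":0.02,"dz":0,"wx":0,"wy":0,"wz":0,"fingers":1}
    - {"dx":0,"dy":0.02,"dz":0,"wx":0,"wy":0,"wz":0,"fingers":1}

```text
clock: 13.1
eef_pos: [533.3, 24.3, 177.4]
tool_rot: [-1.566, 1.498, -3.001]
force: [-85.1, -10.9, 69.3]
width: 0.3
```

```bash
python3 -c "
from h import *
body()"
```

```text
xp -81.0 yp -1.2 h 47.4 F on handle x 85.8 y -0.6 z -69.3 clk 13.1
```

It jammed, pushing nearly along the handle. I'm backing off at once.

>>> servo_tool:
  rows:
    - {"dx":-0.01,"dy":-0.05,"dz":0,"wx":0,"wy":0,"wz":0,"fingers":1}
    - {"dx":0,"dy":-0.03,"dz":0,"wx":0,"wy":0,"wz":0,"fingers":1}

```text
clock: 13.35
eef_pos: [506.6, 21.5, 187.9]
tool_rot: [1.599, 1.57, 0.166]
force: [0.6, 0.9, 1.1]
width: -0.1
```

```bash
python3 -c "
from h import *
body(); plan(C-105*xa+[0,0,50],-ya); print(cur()[2].round(3))
im=ctrl.get_image('side');c=cv2.resize(im[105:225,215:335],None,fx=5,fy=5,interpolation=cv2.INTER_CUBIC);cv2.imwrite('pics/s8.png',c[:,:,::-1])
"
```

```text
xp -107.8 yp -0.4 h 57.9 F on handle x -0.7 y -0.8 z -1.1 clk 13.35
pos [506.6  21.5 187.9] d world [ 2.8  0.8 -7.9] d tool units [ 0.0105  0.0038 -0.0006] rot units [ 0.02 -0.   -0.01] after-rot units [ 0.0105  0.0038 -0.0006]
[[ 0.001  0.991  0.137]
 [ 0.     0.137 -0.991]
 [-1.     0.001 -0.   ]]
```

View pics/s8.png

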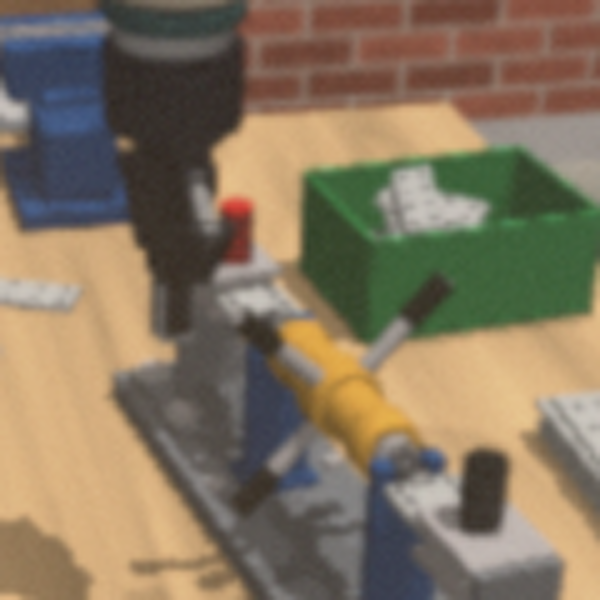

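The handle hasn't moved and the force is back to zero. New approach: come down in the V between the two upper handles and push the one leaning to +x along its arc, over and down.

>>> servo_tool:
  rows:
    - {"dx":-0.08,"dy":0,"dz":0,"wx":0,"wy":0,"wz":0,"fingers":1}
    - {"dx":-0.01,"dy":0.055,"dz":0,"wx":0,"wy":0,"wz":0,"fingers":1}
    - {"dx":0,"dy":0.055,"dz":0,"wx":0,"wy":0,"wz":0,"fingers":1}
    - {"dx":0,"dy":0.054,"dz":0,"wx":0,"wy":0,"wz":0,"fingers":1}
    - {"dx":0,"dy":0,"dz":0,"wx":0,"wy":0,"wz":0,"fingers":1}

```text
clock: 14.02
eef_pos: [632.4, 39.3, 254.3]
tool_rot: [1.748, 1.568, 0.315]
force: [-0.5, -0.5, -0.3]
width: 0.1
```

```bash
python3 -c "
from h import *
body(); plan(C+15*xa+[0,0,62],-ya)
im=ctrl.get_image('side');c=cv2.resize(im[105:225,215:335],None,fx=5,fy=5,interpolation=cv2.INTER_CUBIC);cv2.imwrite('pics/s9.png',c[:,:,::-1])
"
```

```text
xp 19.2 yp 0.4 h 124.3 F on handle x 0.6 y 0.4 z 0.3 clk 14.03
pos [632.4  39.3 254.3] d world [ -4.1  -0.9 -62.3] d tool units [ 0.083  -0.0058  0.0005] rot units [ 0.03 -0.   -0.03] after-rot units [ 0.083  -0.0056  0.0005]
```

View pics/s9.png

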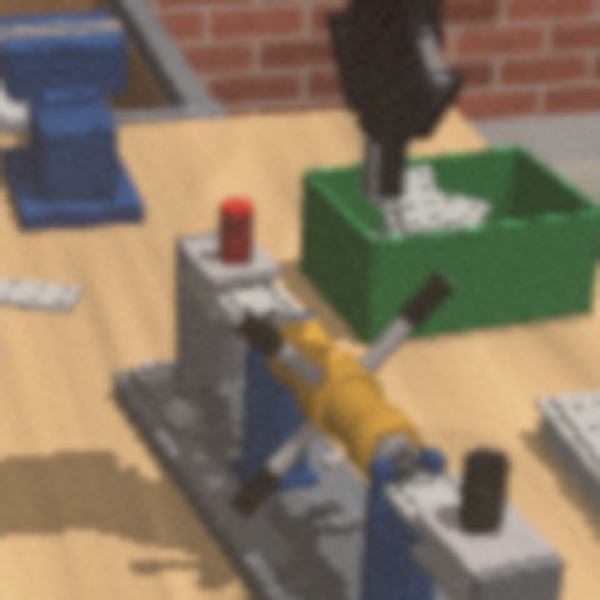

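>>> servo_tool:
  rows:
    - {"dx":0.04,"dy":-0.006,"dz":0,"wx":0,"wy":0,"wz":0,"fingers":1}
    - {"dx":0.043,"dy":0,"dz":0,"wx":0,"wy":0,"wz":0,"fingers":1}
    - {"dx":0,"dy":0.012,"dz":0,"wx":0,"wy":0,"wz":0,"fingers":1}

```text
clock: 14.45
eef_pos: [631.3, 38.7, 190.2]
tool_rot: [-1.604, 1.565, -3.038]
force: [0.5, 0.1, 0.1]
width: 0.2
```

```bash
python3 -c "
from h import *
body()
for f in (.7,.85,1,1.15,1.3,1.45):
    P=75*np.array([np.sin(f),np.cos(f)]);n=np.array([np.cos(f),-np.sin(f)]);print(f,(P-6*n-[11,0]).round(1))
"
```

```text
xp 18.1 yp -0.1 h 60.2 F on handle x -0.5 y -0.0 z -0.1 clk 14.45
0.7 [32.7 61.2]
0.85 [41.4 54. ]
1 [48.9 45.6]
1.15 [55.  36.1]
1.3 [59.7 25.8]
1.45 [62.7 15. ]
```

>>> servo_tool:
  rows:
    - {"dx":0,"dy":0.01,"dz":0,"wx":0,"wy":0,"wz":0,"fingers":1}
    - {"dx":0.004,"dy":0.006,"dz":0,"wx":0,"wy":0,"wz":0,"fingers":1}

```text
clock: 14.7
eef_pos: [647.8, 41.0, 190.5]
tool_rot: [1.551, 1.567, 0.117]
force: [-0.7, -0.3, 0.2]
width: 0.2
```

```bash
cat >> h.py <<'E'
def tq():
    x,h,fx,fz=body(); px=x+11; 
    R=np.hypot(px,h); # corner is at perpendicular distance 6 behind handle axis
    phi=np.arctan2(px,h)+np.arcsin(6/R)
    print('phi %.3f tau %.3f'%(phi,fx*h-fz*px if 0 else (fx*h-fz*px)/1000), 'r %.0f'%R)
E
python3 -c "
from h import *
tq()"
```

```text
xp 34.7 yp -0.1 h 60.5 F on handle x 0.7 y 0.2 z -0.2 clk 14.7
phi 0.726 tau 0.052 r 76
```

>>> servo_tool:
  rows:
    - {"dx":0.007,"dy":0.0075,"dz":0,"wx":0,"wy":0,"wz":0,"fingers":1}
    - {"dx":0.0075,"dy":0.007,"dz":0,"wx":0,"wy":0,"wz":0,"fingers":1}

```text
clock: 14.95
eef_pos: [658.0, 42.4, 179.4]
tool_rot: [1.564, 1.568, 0.13]
force: [-1.6, 0.4, 8.3]
width: -0.1
```

```bash
python3 -c "
from h import *
tq()"
```

```text
xp 45.0 yp -0.0 h 49.4 F on handle x 1.5 y -0.6 z -8.3 clk 14.95
phi 0.929 tau 0.538 r 75
```

Torque 0.54 N·m matches the slack value, so the method works. I'll continue along the arc.

>>> servo_tool:
  rows:
    - {"dx":0.0085,"dy":0.0055,"dz":0,"wx":0,"wy":0,"wz":0,"fingers":1}
    - {"dx":0.009,"dy":0.0045,"dz":0,"wx":0,"wy":0,"wz":0,"fingers":1}

```text
clock: 15.2
eef_pos: [667.0, 43.7, 167.0]
tool_rot: [1.559, 1.564, 0.126]
force: [1.9, 1.1, 9.2]
width: 0.5
```

```bash
python3 -c "
from h import *
tq()"
```

```text
xp 54.1 yp 0.0 h 37.0 F on handle x -2.1 y -0.8 z -9.2 clk 15.2
phi 1.135 tau 0.523 r 75
```

>>> servo_tool:
  rows:
    - {"dx":0.0095,"dy":0.0035,"dz":0,"wx":0,"wy":0,"wz":0,"fingers":1}
    - {"dx":0.01,"dy":0.0025,"dz":0,"wx":0,"wy":0,"wz":0,"fingers":1}

```text
clock: 15.45
eef_pos: [673.0, 44.6, 152.9]
tool_rot: [1.565, 1.561, 0.131]
force: [3.2, 1.2, 8.7]
width: 0.1
```

```bash
python3 -c "
from h import *
tq()"
```

```text
xp 60.1 yp 0.1 h 22.9 F on handle x -3.3 y -0.7 z -8.7 clk 15.45
phi 1.340 tau 0.542 r 75
```

>>> servo_tool:
  rows:
    - {"dx":0.01,"dy":0.001,"dz":0,"wx":0,"wy":0,"wz":0,"fingers":1}
    - {"dx":0.007,"dy":0,"dz":0,"wx":0,"wy":0,"wz":0,"fingers":1}

```text
clock: 15.7
eef_pos: [674.6, 44.8, 140.2]
tool_rot: [1.565, 1.559, 0.131]
force: [5.8, 1.4, 7.8]
width: -0.1
```

```bash
python3 -c "
from h import *
tq()"
```

```text
xp 61.7 yp 0.1 h 10.2 F on handle x -5.9 y -0.6 z -7.8 clk 15.7
phi 1.513 tau 0.508 r 73
```

>>> servo_tool:
  rows:
    - {"dx":-0.06,"dy":0.002,"dz":0,"wx":0,"wy":0,"wz":0,"fingers":1}
    - {"dx":-0.08,"dy":0,"dz":0,"wx":0,"wy":0,"wz":0,"fingers":1}
    - {"dx":0,"dy":-0.06,"dz":0,"wx":0,"wy":0,"wz":0,"fingers":1}
    - {"dx":0,"dy":-0.07,"dz":0,"wx":0,"wy":0,"wz":0,"fingers":1}
    - {"dx":0,"dy":0,"dz":0,"wx":0,"wy":0,"wz":0,"fingers":1}

```text
clock: 16.32
eef_pos: [569.3, 29.8, 242.0]
tool_rot: [-1.522, 1.565, -2.956]
force: [1.2, -0.3, -0.7]
width: 0.4
```

```bash
python3 -c "
from h import *
body()
im=ctrl.get_image('side');c=cv2.resize(im[105:225,215:335],None,fx=5,fy=5,interpolation=cv2.INTER_CUBIC);cv2.imwrite('pics/s10.png',c[:,:,::-1])
"
```

```text
xp -44.6 yp -0.6 h 112.0 F on handle x -1.1 y 0.5 z 0.7 clk 16.32
```

View pics/s10.png

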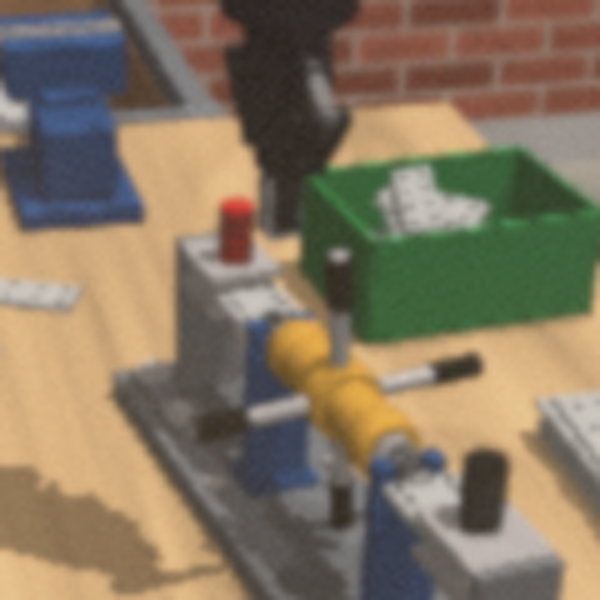

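The upper handle is now vertical, at (340,290) in the crop. Second push.

>>> servo_tool:
  rows:
    - {"dx":0.026,"dy":0,"dz":0,"wx":0,"wy":0,"wz":0,"fingers":1}
    - {"dx":0.027,"dy":0.01,"dz":0,"wx":0,"wy":0,"wz":0,"fingers":1}
    - {"dx":0,"dy":0.01,"dz":0,"wx":0,"wy":0,"wz":0,"fingers":1}
    - {"dx":0,"dy":0.01,"dz":0,"wx":0,"wy":0,"wz":0,"fingers":1}
    - {"dx":0,"dy":0.01,"dz":0,"wx":0,"wy":0,"wz":0,"fingers":1}

```text
clock: 17.0
eef_pos: [601.8, 34.8, 201.7]
tool_rot: [-1.608, 1.564, -3.042]
force: [-6.3, -0.9, -0.6]
width: -0.2
```

```bash
python3 -c "
from h import *
tq()"
```

```text
xp -11.7 yp -0.0 h 71.7 F on handle x 6.4 y 0.0 z 0.6 clk 17.0
phi 0.074 tau 0.456 r 72
```

>>> servo_tool:
  rows:
    - {"dx":0.001,"dy":0.01,"dz":0,"wx":0,"wy":0,"wz":0,"fingers":1}
    - {"dx":0.002,"dy":0.0098,"dz":0,"wx":0,"wy":0,"wz":0,"fingers":1}
    - {"dx":0.003,"dy":0.0095,"dz":0,"wx":0,"wy":0,"wz":0,"fingers":1}

```text
clock: 17.38
eef_pos: [624.9, 38.1, 198.5]
tool_rot: [-1.665, 1.568, -3.099]
force: [-6.0, -1.0, 4.6]
width: 0.3
```

```bash
python3 -c "
from h import *
tq()"
```

```text
xp 11.6 yp 0.1 h 68.5 F on handle x 6.0 y 0.2 z -4.6 clk 17.38
phi 0.401 tau 0.519 r 72
```

>>> servo_tool:
  rows:
    - {"dx":0.004,"dy":0.009,"dz":0,"wx":0,"wy":0,"wz":0,"fingers":1}
    - {"dx":0.005,"dy":0.0085,"dz":0,"wx":0,"wy":0,"wz":0,"fingers":1}
    - {"dx":0.006,"dy":0.008,"dz":0,"wx":0,"wy":0,"wz":0,"fingers":1}

```text
clock: 17.75
eef_pos: [645.3, 41.0, 188.2]
tool_rot: [2.096, 1.57, 0.663]
force: [-3.6, -0.0, 7.1]
width: -0.1
```

```bash
python3 -c "
from h import *
tq()"
```

```text
xp 32.2 yp 0.2 h 58.2 F on handle x 3.5 y -0.4 z -7.1 clk 17.75
phi 0.721 tau 0.511 r 72
```

>>> servo_tool:
  rows:
    - {"dx":0.007,"dy":0.0072,"dz":0,"wx":0,"wy":0,"wz":0,"fingers":1}
    - {"dx":0.0077,"dy":0.0065,"dz":0,"wx":0,"wy":0,"wz":0,"fingers":1}

```text
clock: 18.0
eef_pos: [656.8, 42.6, 177.8]
tool_rot: [1.672, 1.567, 0.239]
force: [-2.8, 0.1, 7.3]
width: 0.1
```

```bash
python3 -c "
from h import *
tq()"
```

```text
xp 43.8 yp 0.4 h 47.8 F on handle x 2.7 y -0.5 z -7.3 clk 18.0
phi 0.936 tau 0.533 r 73
```

>>> servo_tool:
  rows:
    - {"dx":0.0083,"dy":0.0055,"dz":0,"wx":0,"wy":0,"wz":0,"fingers":1}
    - {"dx":0.0088,"dy":0.0045,"dz":0,"wx":0,"wy":0,"wz":0,"fingers":1}

```text
clock: 18.25
eef_pos: [665.6, 43.9, 165.6]
tool_rot: [1.624, 1.564, 0.191]
force: [-0.3, 0.3, 7.9]
width: -0.3
```

```bash
python3 -c "
from h import *
tq()"
```

```text
xp 52.7 yp 0.4 h 35.6 F on handle x 0.2 y -0.3 z -7.9 clk 18.25
phi 1.144 tau 0.510 r 73
```

Still slack (total about 2.0 rad).

>>> servo_tool:
  rows:
    - {"dx":0.0095,"dy":0.0035,"dz":0,"wx":0,"wy":0,"wz":0,"fingers":1}
    - {"dx":0.01,"dy":0.0025,"dz":0,"wx":0,"wy":0,"wz":0,"fingers":1}

```text
clock: 18.5
eef_pos: [671.5, 44.7, 151.5]
tool_rot: [1.603, 1.561, 0.169]
force: [2.7, 0.0, 9.1]
width: 0.2
```

```bash
python3 -c "
from h import *
tq()"
```

```text
xp 58.7 yp 0.4 h 21.5 F on handle x -2.7 y 0.4 z -9.1 clk 18.5
phi 1.353 tau 0.574 r 73
```

>>> servo_tool:
  rows:
    - {"dx":0.01,"dy":0.001,"dz":0,"wx":0,"wy":0,"wz":0,"fingers":1}
    - {"dx":0.008,"dy":0,"dz":0,"wx":0,"wy":0,"wz":0,"fingers":1}

```text
clock: 18.75
eef_pos: [674.2, 45.0, 138.6]
tool_rot: [1.58, 1.556, 0.147]
force: [4.3, 1.0, 8.6]
width: -0.1
```

```bash
python3 -c "
from h import *
tq()"
```

```text
xp 61.4 yp 0.3 h 8.6 F on handle x -4.4 y -0.4 z -8.6 clk 18.75
phi 1.535 tau 0.586 r 73
```

>>> servo_tool:
  rows:
    - {"dx":-0.06,"dy":0.003,"dz":0,"wx":0,"wy":0,"wz":0,"fingers":1}
    - {"dx":-0.08,"dy":0,"dz":0,"wx":0,"wy":0,"wz":0,"fingers":1}
    - {"dx":0,"dy":-0.06,"dz":0,"wx":0,"wy":0,"wz":0,"fingers":1}
    - {"dx":0,"dy":-0.07,"dz":0,"wx":0,"wy":0,"wz":0,"fingers":1}
    - {"dx":0,"dy":0,"dz":0,"wx":0,"wy":0,"wz":0,"fingers":1}

```text
clock: 19.38
eef_pos: [569.6, 29.9, 240.3]
tool_rot: [-1.464, 1.568, -2.898]
force: [0.5, -0.2, 0.8]
width: 0.2
```

```bash
python3 -c "
from h import *
plan(C-30*xa+[0,0,73],-ya)
body()
im=ctrl.get_image('side');c=cv2.resize(im[105:225,215:335],None,fx=5,fy=5,interpolation=cv2.INTER_CUBIC);cv2.imwrite('pics/s11.png',c[:,:,::-1])
"
```

```text
pos [569.6  29.9 240.3] d world [ 14.1   2.5 -37.3] d tool units [ 0.0497  0.0192 -0.0007] rot units [0.02 0.   0.03] after-rot units [ 0.0498  0.0191 -0.0008]
xp -44.3 yp -0.6 h 110.3 F on handle x -0.5 y 0.3 z -0.8 clk 19.38
```

View pics/s11.png

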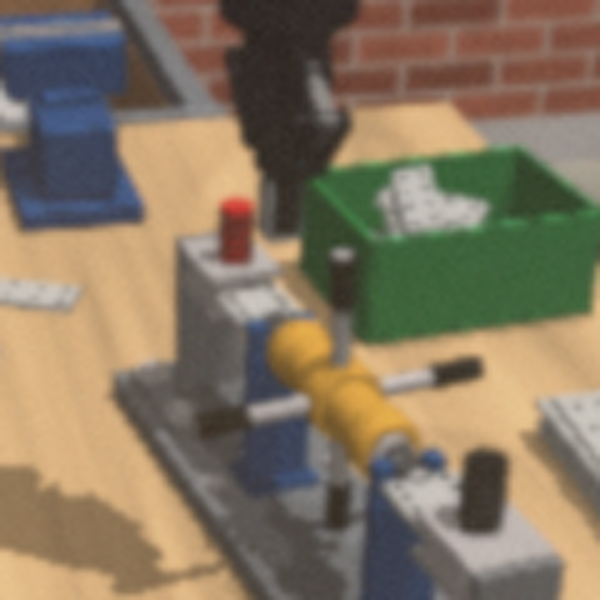

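>>> servo_tool:
  rows:
    - {"dx":0.025,"dy":0,"dz":0,"wx":0,"wy":0,"wz":0,"fingers":1}
    - {"dx":0.025,"dy":0.01,"dz":0,"wx":0,"wy":0,"wz":0,"fingers":1}
    - {"dx":0,"dy":0.01,"dz":0,"wx":0,"wy":0,"wz":0,"fingers":1}
    - {"dx":0,"dy":0.01,"dz":0,"wx":0,"wy":0,"wz":0,"fingers":1}
    - {"dx":0,"dy":0.008,"dz":0,"wx":0,"wy":0,"wz":0,"fingers":1}

```text
clock: 20.05
eef_pos: [599.8, 34.5, 202.0]
tool_rot: [-1.609, 1.566, -3.042]
force: [-6.7, -0.7, 2.8]
width: 0.1
```

```bash
python3 -c "
from h import *
tq()"
```

```text
xp -13.8 yp -0.1 h 72.0 F on handle x 6.7 y -0.2 z -2.8 clk 20.05
phi 0.045 tau 0.477 r 72
```

>>> servo_tool:
  rows:
    - {"dx":0.001,"dy":0.008,"dz":0,"wx":0,"wy":0,"wz":0,"fingers":1}

```text
clock: 20.18
eef_pos: [605.8, 35.4, 201.9]
tool_rot: [-1.64, 1.567, -3.073]
force: [-7.0, -0.1, 4.9]
width: -0.4
```

```bash
python3 -c "
from h import *
tq()"
```

```text
xp -7.6 yp 0.0 h 71.9 F on handle x 6.9 y -0.8 z -4.9 clk 20.18
phi 0.130 tau 0.514 r 72
```

>>> servo_tool:
  rows:
    - {"dx":0.0015,"dy":0.008,"dz":0,"wx":0,"wy":0,"wz":0,"fingers":1}

```text
clock: 20.3
eef_pos: [612.3, 36.4, 201.3]
tool_rot: [-1.719, 1.568, 3.13]
force: [-6.0, 0.1, 6.2]
width: -0.0
```

```bash
python3 -c "
from h import *
tq()"
```

```text
xp -1.1 yp 0.2 h 71.3 F on handle x 6.0 y -0.9 z -6.2 clk 20.3
phi 0.222 tau 0.487 r 72
```

>>> servo_tool:
  rows:
    - {"dx":0.0025,"dy":0.0095,"dz":0,"wx":0,"wy":0,"wz":0,"fingers":1}
    - {"dx":0.0035,"dy":0.0093,"dz":0,"wx":0,"wy":0,"wz":0,"fingers":1}

```text
clock: 20.55
eef_pos: [627.2, 38.7, 197.3]
tool_rot: [-2.588, 1.57, 2.262]
force: [-6.1, 0.3, 5.2]
width: -0.2
```

```bash
python3 -c "
from h import *
tq()"
```

```text
xp 14.0 yp 0.4 h 67.3 F on handle x 6.0 y -1.1 z -5.2 clk 20.55
phi 0.439 tau 0.533 r 72
```

>>> servo_tool:
  rows:
    - {"dx":0.0045,"dy":0.009,"dz":0,"wx":0,"wy":0,"wz":0,"fingers":1}
    - {"dx":0.0055,"dy":0.0085,"dz":0,"wx":0,"wy":0,"wz":0,"fingers":1}

```text
clock: 20.8
eef_pos: [641.3, 40.7, 190.4]
tool_rot: [1.887, 1.569, 0.453]
force: [-4.3, 1.2, 7.9]
width: 0.2
```

```bash
python3 -c "
from h import *
tq()"
```

```text
xp 28.2 yp 0.5 h 60.4 F on handle x 4.1 y -1.7 z -7.9 clk 20.8
phi 0.660 tau 0.560 r 72
```

>>> servo_tool:
  rows:
    - {"dx":0.0065,"dy":0.0077,"dz":0,"wx":0,"wy":0,"wz":0,"fingers":1}

```text
clock: 20.92
eef_pos: [647.7, 41.6, 185.8]
tool_rot: [1.759, 1.567, 0.326]
force: [-3.8, 0.7, 8.9]
width: -0.0
```

```bash
python3 -c "
from h import *
tq()"
```

```text
xp 34.7 yp 0.6 h 55.8 F on handle x 3.7 y -1.2 z -8.9 clk 20.93
phi 0.769 tau 0.612 r 72
```

>>> servo_tool:
  rows:
    - {"dx":0.0073,"dy":0.007,"dz":0,"wx":0,"wy":0,"wz":0,"fingers":1}

```text
clock: 21.05
eef_pos: [653.5, 42.5, 180.7]
tool_rot: [1.716, 1.566, 0.283]
force: [-2.0, 2.0, 10.5]
width: 0.1
```

```bash
python3 -c "
from h import *
tq()"
```

```text
xp 40.6 yp 0.7 h 50.7 F on handle x 1.7 y -2.2 z -10.5 clk 21.05
phi 0.877 tau 0.630 r 72
```

>>> servo_tool:
  rows:
    - {"dx":0.008,"dy":0.0062,"dz":0,"wx":0,"wy":0,"wz":0,"fingers":1}

```text
clock: 21.18
eef_pos: [658.7, 43.3, 174.9]
tool_rot: [1.686, 1.564, 0.253]
force: [-1.0, 1.6, 9.9]
width: -0.4
```

```bash
python3 -c "
from h import *
tq()"
```

```text
xp 45.8 yp 0.7 h 44.9 F on handle x 0.7 y -1.8 z -9.9 clk 21.18
phi 0.985 tau 0.596 r 72
```

>>> servo_tool:
  rows:
    - {"dx":0.0085,"dy":0.0053,"dz":0,"wx":0,"wy":0,"wz":0,"fingers":1}

```text
clock: 21.3
eef_pos: [663.2, 43.9, 168.8]
tool_rot: [1.667, 1.563, 0.234]
force: [-0.1, 1.2, 10.1]
width: -0.2
```

```bash
python3 -c "
from h import *
tq()"
```

```text
xp 50.3 yp 0.8 h 38.8 F on handle x -0.1 y -1.2 z -10.1 clk 21.3
phi 1.089 tau 0.618 r 73
```

>>> servo_tool:
  rows:
    - {"dx":0.009,"dy":0.0044,"dz":0,"wx":0,"wy":0,"wz":0,"fingers":1}

```text
clock: 21.42
eef_pos: [667.0, 44.4, 162.3]
tool_rot: [1.653, 1.562, 0.22]
force: [-0.3, 1.3, 10.7]
width: -0.2
```

```bash
python3 -c "
from h import *
tq()"
```

```text
xp 54.2 yp 0.7 h 32.3 F on handle x 0.1 y -1.4 z -10.7 clk 21.43
phi 1.194 tau 0.699 r 73
```

>>> servo_tool:
  rows:
    - {"dx":0.0093,"dy":0.0035,"dz":0,"wx":0,"wy":0,"wz":0,"fingers":1}

```text
clock: 21.55
eef_pos: [669.8, 44.8, 155.5]
tool_rot: [1.642, 1.561, 0.209]
force: [-0.3, 0.7, 10.8]
width: -0.1
```

```bash
python3 -c "
from h import *
tq()"
```

```text
xp 57.0 yp 0.7 h 25.5 F on handle x 0.2 y -0.7 z -10.8 clk 21.55
phi 1.296 tau 0.742 r 73
```

>>> servo_tool:
  rows:
    - {"dx":0.0097,"dy":0.0025,"dz":0,"wx":0,"wy":0,"wz":0,"fingers":1}

```text
clock: 21.68
eef_pos: [672.2, 45.2, 148.4]
tool_rot: [1.637, 1.56, 0.204]
force: [0.1, 0.3, 10.6]
width: -0.2
```

```bash
python3 -c "
from h import *
tq()"
```

```text
xp 59.4 yp 0.8 h 18.4 F on handle x -0.1 y -0.3 z -10.6 clk 21.68
phi 1.398 tau 0.746 r 73
```

>>> servo_tool:
  rows:
    - {"dx":0.006,"dy":0.001,"dz":0,"wx":0,"wy":0,"wz":0,"fingers":1}

```text
clock: 21.8
eef_pos: [673.2, 45.3, 143.8]
tool_rot: [1.636, 1.56, 0.203]
force: [1.5, 1.5, 10.4]
width: 0.0
```

```bash
python3 -c "
from h import *
tq()"
```

```text
xp 60.5 yp 0.8 h 13.8 F on handle x -1.6 y -1.3 z -10.4 clk 21.8
phi 1.462 tau 0.721 r 73
```

>>> servo_tool:
  rows:
    - {"dx":0.004,"dy":0.0005,"dz":0,"wx":0,"wy":0,"wz":0,"fingers":1}

```text
clock: 21.92
eef_pos: [673.7, 45.3, 140.9]
tool_rot: [1.632, 1.56, 0.199]
force: [1.9, 1.0, 11.1]
width: -0.2
```

```bash
python3 -c "
from h import *
tq()
ctrl.get_image('side');tq();ctrl.get_image('side');tq()"
```

```text
xp 60.9 yp 0.8 h 10.9 F on handle x -2.0 y -0.8 z -11.1 clk 21.93
phi 1.502 tau 0.776 r 73
xp 60.9 yp 0.8 h 10.7 F on handle x -2.5 y -0.4 z -8.9 clk 21.98
phi 1.506 tau 0.616 r 73
xp 60.9 yp 0.8 h 10.8 F on handle x -3.1 y -1.4 z -7.5 clk 22.02
phi 1.505 tau 0.508 r 73
```

Torque at the last moving reading is 0.78. The fit over the rising section gives 0.80–0.83 against about 0.52 slack, roughly 1.55–1.6 times. That is hand-tight, so I'm retreating to check.

>>> servo_tool:
  rows:
    - {"dx":-0.06,"dy":0.003,"dz":0,"wx":0,"wy":0,"wz":0,"fingers":1}
    - {"dx":-0.08,"dy":0,"dz":0,"wx":0,"wy":0,"wz":0,"fingers":1}
    - {"dx":-0.06,"dy":-0.06,"dz":0,"wx":0,"wy":0,"wz":0,"fingers":1}
    - {"dx":-0.03,"dy":-0.08,"dz":0,"wx":0,"wy":0,"wz":0,"fingers":1}
    - {"dx":0,"dy":-0.08,"dz":0,"wx":0,"wy":0,"wz":0,"fingers":1}

```text
clock: 22.65
eef_pos: [510.6, 22.0, 311.2]
tool_rot: [1.525, 1.563, 0.091]
force: [-0.4, 0.9, -0.4]
width: 0.4
```

>>> servo_tool:
  rows:
    - {"dx":0,"dy":-0.07,"dz":0.06,"wx":0,"wy":0,"wz":0,"fingers":1}
    - {"dx":0,"dy":-0.02,"dz":0.08,"wx":0,"wy":0,"wz":0,"fingers":1}
    - {"dx":0,"dy":0,"dz":0.08,"wx":0,"wy":0,"wz":0,"fingers":1}
    - {"dx":0,"dy":0,"dz":0.08,"wx":0,"wy":0,"wz":0,"fingers":1}
    - {"dx":0,"dy":0,"dz":0,"wx":0,"wy":0,"wz":0,"fingers":1}

```text
clock: 23.28
eef_pos: [478.4, -211.5, 309.1]
tool_rot: [0.437, 1.566, -1.005]
force: [0.4, 1.0, -0.2]
width: -0.2
```

```bash
python3 -c "
from h import *
body()
im=ctrl.get_image('side');c=cv2.resize(im[105:315,195:345],None,fx=2.8,fy=2.8,interpolation=cv2.INTER_CUBIC);cv2.imwrite('pics/s12.png',c[:,:,::-1])
snap('top','t12.png',(165,120,345,245),4.3)
"
```

```text
xp -167.1 yp -227.5 h 179.1 F on handle x -0.5 y -1.0 z 0.2 clk 23.27
```

View pics/s12.png

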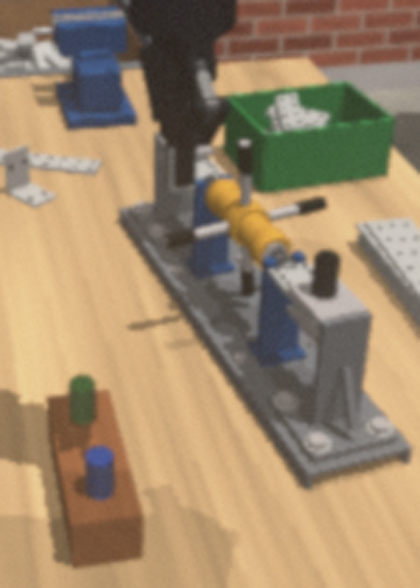

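View pics/t12.png

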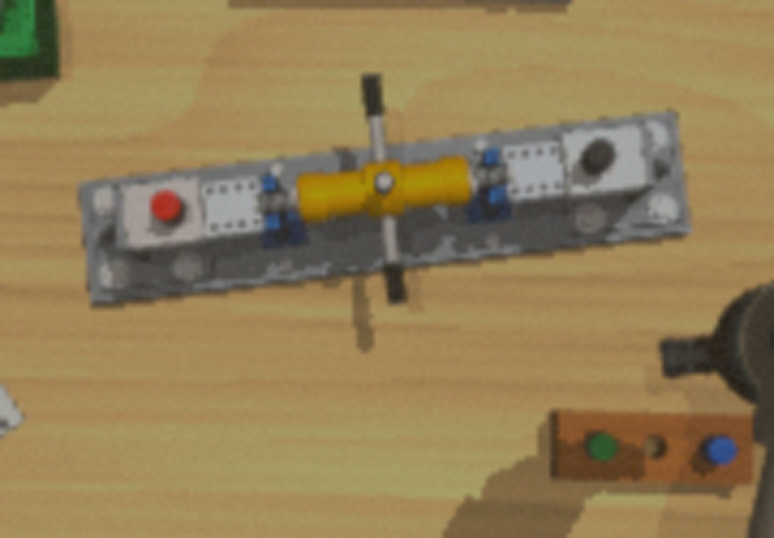

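The top view shows the red pin on the free anchor at (166,208), the black pin in place at (597,157), the middle hole of the block empty between green and blue, and the upper handle near vertical. The arm is clear of everything, so I'm handing in.

```bash
python3 -c "
from h import *
print(proj('top',[590,208,185]), ((166+.5)/4.3-.5+165,(208+.5)/4.3-.5+120))
print(ctrl.finish_job())"
```

```text
[202.66176768 166.90901141] (203.22093023255815, 167.98837209302326)
the job is handed in; nothing more can be done
None
```

The brace is coupled and, by my measurements, hand-tight. I handed the job in at about 23.5 s with the arm clear of everything; the interface gave no verdict.

- **Pin:** The red-grip pin went through both lugs and the eye plate. An upward push of about 12 N at the expected height marked the seat. The side picture right after release showed the grip standing on the upper lug. In the last top picture the pin is within about 1 pixel of where it should be. The gripper hid it in the last side picture.
- **Turnbuckle:** I turned it about 4 rad in three pushes, towards +x.
    - Slack effort measured about 0.52 N·m and began to rise at roughly 3.2 rad.
    - The last reading while still moving was 0.78 N·m. A line through the noisy readings past the rise puts it at about 0.80–0.83 N·m, or 1.5–1.6 times slack, and below the 1.1 N·m limit.
    - The readings scattered by about ±0.04 N·m. One near the end was lower (0.72 N·m), and I did not test the tightness again after backing off.
- **What went wrong:** My first try at a handle jammed. The shut fingers pressed along it with about 110 N of wrist force (limit 120) before I backed off. The pictures showed that nothing had moved.
- **Left alone:** The blue, green and black pins stand where they were. I did not touch the tools or the loose brackets.

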